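Cycle the sampler slides and reject the one that binds

TASK

Check the three slides in the sample changer's stand: push all three carriages fully home under the beam (towards the robot), then draw all three out from under it as far as they will go. One of them will not run its full travel: lift that whole slide out and set it down gently, flat and upright, in the red bin. Leave the two sound slides in their pockets with their carriages fully drawn out, ready for loading, and do not disturb anything else.

Things in the scene. Friction and masses are not known exactly. Their poses are not given: they have to be found in the camera images.
- stand: Fixed grey stand. Origin: centre of its underside, on the table; x away from the robot (within 0.15 rad of world x), y along the row of slides, z up. Deck 160 (x) x 410 (y) x 30 mm high, with three pockets at y = -120, 0, +120 mm (x = 0), edged by black lips 8 mm high at the ends and the four corners, free along the middle 80 mm of each side.
- beam (a point): Middle of the underside of the stand's white overhead beam, 220 mm above the table, 43 mm nearer the robot than the stand's centre. The beam runs along the stand's y, 30 mm wide (x), 50 mm high, on posts at y = +-190 mm. It overhangs the tabs' home position: an upright gripper strikes it; a tool whose wrist leans away from the robot by about 35 degrees (fingers pointing down and back) clears it.
- unit_a: One of three look-alike linear slides lying in the stand's pockets (in any order). Aluminium base block 120 (x) x 44 (y) x 34 mm high with a small carriage on top; loose, 0.5 to 0.75 kg in all. Grip it across its 44 mm at mid-length and lift. Origin: centre of the block's underside, 30 mm above the table when in the pocket; x away from the robot, z up.
- tab_a (a point): Centre of the top of the orange grip tab standing on the carriage of unit_a. Tab 24 (x) x 14 (y) x 36 mm high, standing on the 36 x 36 mm carriage plate; its top is 78 mm above the underside of the block. At home it lies 25 mm nearer the robot than the block's centre (-x); it moves away from the robot (+x of the unit) as the carriage is drawn out. Pinch it across its 14 mm.
- carriage_a (a joint): Carriage of unit_a on its rails (m): 0 = home (robot's end, under the beam), grows as it is drawn out away from the robot. A sound slide runs to 0.050; one that binds stops dead well short of that, by at least 15 mm, but moves at least 15 mm. It rubs with about 1.5 N and stays where it is left.
- unit_b: One of three look-alike linear slides lying in the stand's pockets (in any order). Aluminium base block 120 (x) x 44 (y) x 34 mm high with a small carriage on top; loose, 0.5 to 0.75 kg in all. Grip it across its 44 mm at mid-length and lift. Origin: centre of the block's underside, 30 mm above the table when in the pocket; x away from the robot, z up.
- tab_b (a point): Centre of the top of the orange grip tab standing on the carriage of unit_b. Tab 24 (x) x 14 (y) x 36 mm high, standing on the 36 x 36 mm carriage plate; its top is 78 mm above the underside of the block. At home it lies 25 mm nearer the robot than the block's centre (-x); it moves away from the robot (+x of the unit) as the carriage is drawn out. Pinch it across its 14 mm.
- carriage_b (a joint): Carriage of unit_b on its rails (m): 0 = home (robot's end, under the beam), grows as it is drawn out away from the robot. A sound slide runs to 0.050; one that binds stops dead well short of that, by at least 15 mm, but moves at least 15 mm. It rubs with about 1.5 N and stays where it is left.
- unit_c: One of three look-alike linear slides lying in the stand's pockets (in any order). Aluminium base block 120 (x) x 44 (y) x 34 mm high with a small carriage on top; loose, 0.5 to 0.75 kg in all. Grip it across its 44 mm at mid-length and lift. Origin: centre of the block's underside, 30 mm above the table when in the pocket; x away from the robot, z up.
- tab_c (a point): Centre of the top of the orange grip tab standing on the carriage of unit_c. Tab 24 (x) x 14 (y) x 36 mm high, standing on the 36 x 36 mm carriage plate; its top is 78 mm above the underside of the block. At home it lies 25 mm nearer the robot than the block's centre (-x); it moves away from the robot (+x of the unit) as the carriage is drawn out. Pinch it across its 14 mm.
- carriage_c (a joint): Carriage of unit_c on its rails (m): 0 = home (robot's end, under the beam), grows as it is drawn out away from the robot. A sound slide runs to 0.050; one that binds stops dead well short of that, by at least 15 mm, but moves at least 15 mm. It rubs with about 1.5 N and stays where it is left.
- reject_bin: Fixed open red bin, 200 (x) x 150 (y) x 45 mm high, walls and floor 5 mm, on the table to one side of the stand. Origin: centre of its underside; its yaw is within 0.2 rad of the world's.
- grey_bin: Fixed open grey bin of the same size on the other side of the stand; not to be used. Origin: centre of its underside.
- tissue_box: Bystander: closed green box 110 x 200 x 65 mm. Origin: centre of its underside.
- water_bottle: Bystander: clear bottle, 66 mm across, 170 mm high. Origin: centre of its underside.
- amber_jar: Bystander: amber jar, 60 mm across, 90 mm high. Origin: centre of its underside.
- reagent_bottle: Bystander: amber bottle with blue cap, 70 mm across, 140 mm high. Origin: centre of its underside.
- screwdriver: Bystander: screwdriver 150 mm long, lying in the grey bin. Origin: on the tool's axis.
- vial_rack: Bystander: white rack 70 x 130 x 30 mm with small amber vials, 49 mm high in all. Origin: centre of its underside.
Things that resemble listed ones, but are neither listed nor needed, are in the scene too. What is shaped like the unit_a but brown is not meant.

How it is judged:
By the outcome, as a careful person would: the job done as asked, in the order asked, and still so for the second after the job is handed in, with the robot touching nothing.
It also fails if it takes over 72 s, if anything falls off the work surface, if the arm or the gripper's body presses on something with over 40 N, if the wrist force passes 120 N, or if a joint passes its speed limit or range.

ROBOT

A 7-joint arm with a two-finger parallel gripper is mounted at the origin on the work surface. World frame = base frame: x ahead of the robot, y to its left, z up, the work surface at z = 0. Lengths are in m, angles in rad, forces in N, time in s.
With the tool pointing down it reaches from about 0.35 to 0.9 m from the base axis. Payload 8.1 kg.
Tool frame: the origin (TCP) lies on the centre line of the jaws, within the pads' length; the fingertips stand 22 mm ahead of it and the grasp point (between the pads) lies 3 mm ahead of it (manip.tip_extent is the z of the fingertips in the tool frame, in m); z points along the fingers, y is the line along which they close (so a half turn about z gives the same grasp; the last joint's range is limited). The gripper opens to 85 mm and grips with 20 to 120 N. Pads are 22 mm wide; open, the fingers measure 114 mm over their backs; the gripper's body (76 mm by 85 mm) begins 54 mm behind the grasp point. The pads swing forward as they close: fully open they stand 13 mm farther back than shut.
Start: joints at [-1.274, 0.434, 0.025, 1.573, -0.012, 1.134, -0.075], TCP at [0.243, 0.576, 0.253] pointing down, gripper open.
Joint ranges: [-2.62, 2.62], [-0.44, 2.09], [-1.27, 1.32], [0.08, 2.57], [-1.32, 4.46], [0.12, 2], [-2.74, 2.74]. Speed limits (rad/s): [2.22, 2.22, 3.01, 3.01, 3.14, 3.14, 3.14].

INTERFACE

Orientations are given as [roll, pitch, yaw] about the fixed x, y, z axes, in that order (R = Rz(yaw) Ry(pitch) Rx(roll)).
In Python, from workcell import status, cams, job, manip gives the robot as it stands.
- The arm moves only by the tool jog_arm, never from a script. Its argument "steps" is one flat list of numbers, 7 for each row, row after row: the opening, from 0 (shut) to 1 (fully open), then the shift along the tool's x, y, z in m, then the turn, a rotation vector about the tool's x, y, z in rad. A call has 1 to 20 rows; each row is the pose to reach, as a shift and turn from the pose commanded when the call began, along the tool's axes at that moment; what a row does not reach only later rows make up. A row lasts 1/12 s, in which the tool goes at most 41.7 mm and 7.16 degrees, less where a joint would pass 70% of its speed; a pose out of reach is approached as far as the arm can. A call with a gripper value outside its range is refused whole. The fingers move at their own pace and stop on an object; "newtons" is the grip in N (left out, the last holds). Time passes only in rows, so rows that repeat a pose let the fingers close. It gives the time, the measured TCP pose, the force, the opening and the grip force at its end, in the units of the state.
- status.sense(): the state, without advancing time (a new reading comes with each control period).
- cams.camera(name): name is "scene" or "top" or "wrist"; returns (picture, depth): 384x512x3 uint8, red, green, blue; 384x512 float32, m along the optical axis (not along the pixel's ray), 0 where there is no reading.
- cams.camera_info(name): a dict with "intrinsics" (3x3 intrinsics, pixels), "world_to_cam" (4x4, takes a point from world to camera coordinates). Camera axes: x right, y up, looking along -z (the intrinsics and any distortion apply to the point x, -y, -z); pixel columns grow to the right and rows downward; lengths in m; the calibration is good to about 2 mm. A picture is of the moment at which its call begins: read the wrist's pose just before it. camera_info takes no time and is no camera call; for the wrist camera it gives the pose at the moment of the call.
- job.close_job(): hands the job in; it is judged then, once.
The state is a dict: "t": time; "joints": joint angles; "dq": joint speeds; "tau": joint torques, N m; "tool_pos": TCP position; "ee_rot": TCP orientation; "ft_force": force on the tool from outside, world axes, zero at the start; "wrist_torque": the same for the moment, N m; "grip_width": opening from 0.0 (shut) to 1.0 (fully open); "finger_force": force on a finger pad.
Only numpy, scipy, OpenCV 4.12 (cv2) and the standard library are available. Lean on these libraries where they do the work, as an engineer would, in place of code of your own. Each camera call takes 0.05 s, during which the arm holds its last target. There are 200 camera calls.

## Working session

There is one attempt and no reset: what is moved stays moved. The work goes in short steps, Python scripts to look and compute and a tool call to move; the robot and the scene stay as the last step left them, time stands still between calls to the robot, and variables do not carry over. Pictures are saved under pics/ and viewed, at most 10 in all, crops included, and the job is handed in when it is done.

Besides the shell and the picture viewer there is one more tool, called after "Call:" by a JSON object that holds its "fn" and its "kwargs". jog_arm: Moves the arm, as the interface text tells. Its arguments: {"type":"object","properties":{"steps":{"type":"array"},"newtons":{"type":"number"}},"required":["steps"]}

```bash
ls; mkdir -p pics; cat > h.py <<'E'
import numpy as np, cv2
from scipy.spatial.transform import Rotation as R
from workcell import status, cams, job, manip
def grab(n):
    i=cams.camera_info(n); p,d=cams.camera(n); return p,d,np.array(i["intrinsics"]),np.array(i["world_to_cam"])
def ray(K,T,u,v):
    d=np.array([(u-K[0,2])/K[0,0],-(v-K[1,2])/K[1,1],-1.]); C=np.linalg.inv(T); return C[:3,3],C[:3,:3]@d
def onplane(K,T,u,v,z):
    o,d=ray(K,T,u,v); return o+d*(z-o[2])/d[2]
def cloud(d,K,T):
    v,u=np.mgrid[:d.shape[0],:d.shape[1]]
    P=np.stack([(u-K[0,2])/K[0,0]*d,-(v-K[1,2])/K[1,1]*d,-d],-1); C=np.linalg.inv(T); return P@C[:3,:3].T+C[:3,3]
def save(n,p): cv2.imwrite("pics/"+n,p[...,::-1])
E
python3 - <<'E'
from h import *
s=status.sense(); print({k:np.round(v,3).tolist() for k,v in s.items()}); print(manip.tip_extent)
a=[]
for n in("top","scene"):
    p,d,K,T=grab(n); np.savez(n+".npz",p=p,d=d,K=K,T=T); print(n,K.round(1).tolist(),np.linalg.inv(T)[:3].round(3).tolist(),cams.camera_info(n).keys()); save(n+"0.png",p)
E
```

```text
pics
{'t': 0.0, 'joints': [-1.274, 0.435, 0.025, 1.574, -0.012, 1.134, -0.075], 'dq': [-0.0, -0.0, 0.001, 0.001, 0.001, 0.002, -0.002], 'tau': [0.0, -67.047, 1.026, -31.621, 0.016, 0.013, -0.0], 'tool_pos': [0.243, 0.575, 0.253], 'ee_rot': [-3.14, 0.0, 2.742], 'ft_force': [0.106, 0.042, -0.061], 'wrist_torque': [0.001, -0.012, -0.031], 'finger_force': 0.0, 'grip_width': 0.999}
0.022
top [[396.8, 0.0, 259.4], [0.0, 396.8, 193.2], [0.0, 0.0, 1.0]] [[0.007, 0.998, -0.059, 0.487], [-1.0, 0.007, -0.01, -0.001], [-0.009, 0.059, 0.998, 1.233]] dict_keys(['intrinsics', 'world_to_cam'])
scene [[472.7, 0.0, 259.4], [0.0, 472.7, 189.7], [0.0, 0.0, 1.0]] [[0.156, -0.537, 0.829, 1.931], [0.987, 0.066, -0.143, -0.218], [0.022, 0.841, 0.54, 1.039]] dict_keys(['intrinsics', 'world_to_cam'])
```

View pics/top0.png

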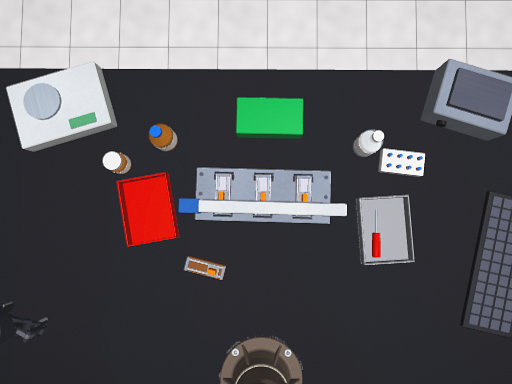

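View pics/scene0.png

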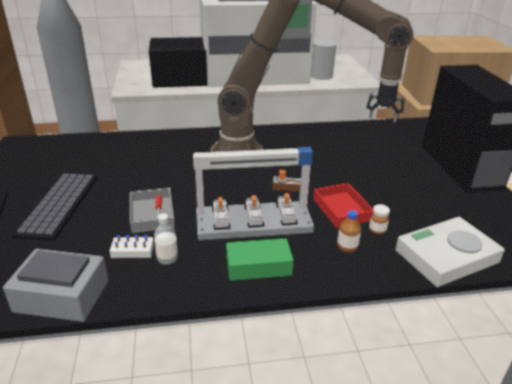

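The top view shows the stand around (263,195), with orange tabs near (221,197), (263,197) and (304,197). The red bin is at (148,209), the grey bin at (385,230) and the brown look-alike at (205,268). The only orange tabs in the stand belong to the three aluminium slides. The brown one on the table is not meant.

```bash
python3 - <<'E'
from h import *
for n in("top","scene"):
    z=np.load(n+".npz");p,d,K,T=[z[k] for k in"pdKT"];W=cloud(d,K,T);ok=d>0
    h=cv2.cvtColor(p,cv2.COLOR_RGB2HSV)
    org=((h[...,0]>8)&(h[...,0]<20)&(h[...,1]>180)&(h[...,2]>150)).astype(np.uint8)
    nn,l,st,c=cv2.connectedComponentsWithStats(org)
    for i in range(1,nn):
        if st[i,4]<8: continue
        m=(l==i)&ok; q=W[m]; print(n,"orange",st[i],c[i].round(1),"med",np.median(q,0).round(3),"lo",np.percentile(q,5,0).round(3),"hi",np.percentile(q,95,0).round(3),"plane .108",onplane(K,T,*c[i],.108).round(3))
    red=((h[...,0]<5)|(h[...,0]>175))&(h[...,1]>180)&(h[...,2]>90)
    nn,l,st,c=cv2.connectedComponentsWithStats(red.astype(np.uint8))
    for i in range(1,nn):
        if st[i,4]<300: continue
        m=(l==i)&ok; q=W[m]; r=q[q[:,2]>.036]; f=q[q[:,2]<.02]
        print(n,"red",st[i],"rim",cv2.minAreaRect(r[:,:2].astype(np.float32)) if len(r) else 0,"z",np.percentile(q[:,2],[2,50,98]).round(3),"floor mean",f.mean(0) if len(f) else 0)
        print(cv2.minAreaRect(q[:,:2].astype(np.float32)))
    # deck
    m=ok&(abs(W[...,2]-.03)<.006)&(abs(W[...,0]-.48)<.2)&(abs(W[...,1])<.215)&(h[...,1]<70)
    nn,l,st,c=cv2.connectedComponentsWithStats(cv2.morphologyEx(m.astype(np.uint8),cv2.MORPH_CLOSE,np.ones((5,5))))
    i=1+np.argmax(st[1:,4]); q=W[(l==i)&m]; print(n,"deck",len(q),cv2.minAreaRect(q[:,:2].astype(np.float32)))
    # beam
    m=ok&(W[...,2]>.255)&(W[...,2]<.285)&(W[...,0]>.3)&(W[...,0]<.65)&(abs(W[...,1])<.3)
    q=W[m]; print(n,"beam",len(q),cv2.minAreaRect(q[:,:2].astype(np.float32)),np.median(q[:,2]))
    m=ok&(W[...,2]>.30)&(W[...,0]>.3)&(W[...,0]<.65)&(abs(W[...,1])<.3); print("above",m.sum())
    save(n+"c.png",cv2.resize(p[150:290,90:420] if n=="top" else p[130:260,180:380],None,fx=2.4 if n=="top" else 4,fy=2.4 if n=="top" else 4,interpolation=cv2.INTER_CUBIC))
E
```

```text
top orange [155 125  17  21 200] [163.9 135.9] med [0.715 0.286 0.101] lo [0.696 0.273 0.089] hi [0.746 0.304 0.115] plane .108 [0.717 0.285 0.108]
top orange [116 155   9  16  33] [121.9 163.2] med [0.641 0.417 0.064] lo [0.623 0.415 0.059] hi [0.666 0.432 0.07 ] plane .108 [0.637 0.404 0.108]
top orange [219 192   5   8  33] [220.8 195.1] med [0.548 0.119 0.107] lo [0.539 0.114 0.103] hi [0.556 0.125 0.11 ] plane .108 [0.548 0.12  0.108]
top orange [261 193   4   8  32] [262.5 196.5] med [ 0.543 -0.     0.107] lo [ 0.535 -0.003  0.103] hi [0.554 0.005 0.11 ] plane .108 [0.544 0.001 0.108]
top orange [303 194   4   8  32] [304.5 197.5] med [ 0.542 -0.118  0.106] lo [ 0.533 -0.123  0.103] hi [ 0.552 -0.114  0.11 ] plane .108 [ 0.542 -0.118  0.108]
top orange [207 269   9   6  39] [211.  271.4] med [0.329 0.148 0.076] lo [0.321 0.139 0.071] hi [0.334 0.158 0.08 ] plane .108 [0.333 0.144 0.108]
top red [ 117  172   62   75 3518] rim ((0.5076204538345337, 0.35036423802375793), (0.1991988867521286, 0.1521138846874237), 10.661396980285645) z [-0.     0.006  0.046] floor mean [0.50790223 0
[... 294 characters left out ...]
7006844282150269), (0.40932178497314453, 0.03585461899638176), 88.25672912597656) 0.26941247501623733
above 0
scene red [314 185  58  42 856] rim ((0.5111140012741089, 0.349703311920166), (0.20506402850151062, 0.15344737470149994), 10.558036804199219) z [0.002 0.024 0.045] floor mean [0.48911566 0.3514952  0.01103834]
((0.5088651776313782, 0.3487338423728943), (0.21306350827217102, 0.1547555774450302), 10.684781074523926)
scene deck 1992 ((0.5547107458114624, 0.0010342448949813843), (0.41077157855033875, 0.1701243817806244), 89.01884460449219)
scene beam 922 ((0.5142794251441956, 0.0029969215393066406), (0.40800678730010986, 0.04610911384224892), 89.19762420654297) 0.2681744485344379
above 0
```

View pics/topc.png

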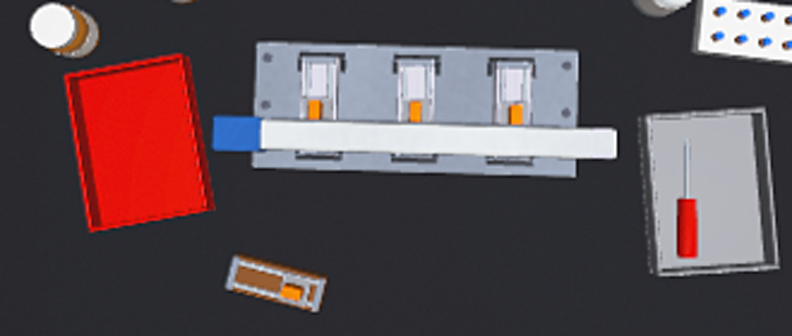

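View pics/scenec.png

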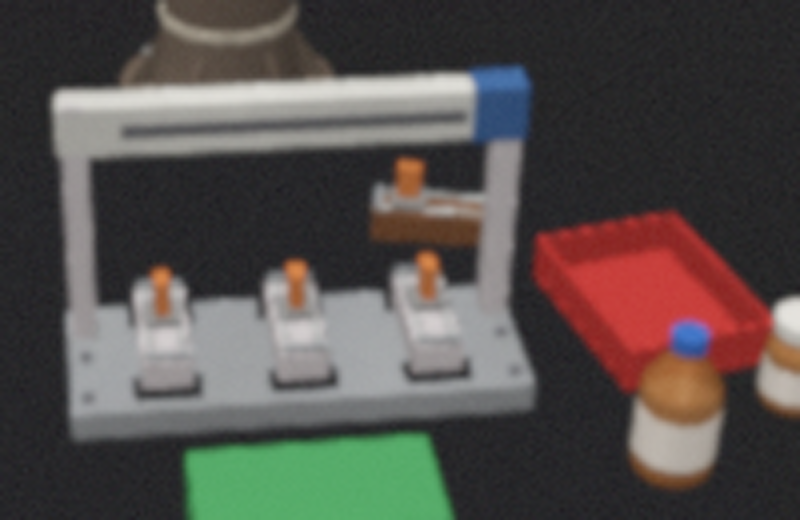

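The crops confirm three aluminium slides in the stand. The tabs are nearly home, about 15 mm drawn. The stand centre is about (0.553, 0, 0), yaw about −0.025, and the beam axis is at x≈0.51. The red bin centre is about (0.509, 0.350), yaw 0.186. Next I check where the wrist camera sits and plan the approach.

```bash
cat >> h.py <<'E'
SY=-0.025; SC=np.array([.553,0.,0.])
def st2w(x,y,z): return SC+R.from_euler('z',SY).apply([x,y,z])
def rot(lean,yaw=SY,flip=1):   # tool y along +-(yaw) y; lean = wrist away from robot
    c,s=np.cos(lean),np.sin(lean)
    M=np.array([[-c,0,-s],[0,1,0],[s,0,-c]]).T.T
    if flip<0: M=M@np.diag([-1,-1,1])
    return R.from_euler('z',yaw)*R.from_matrix(M)
def plan(pos,Rt,grasp=True):  # pos = desired grasp point (3 mm ahead of the TCP)
    s=status.sense(); p=np.array(s["tool_pos"]); R0=R.from_euler('xyz',s["ee_rot"])
    t=np.array(pos)-(Rt.apply([0,0,.003]) if grasp else 0)
    d=R0.inv().apply(t-p); w=(R0.inv()*Rt).as_rotvec()
    print("shift",d.round(4),"turn",w.round(3),"rows",round(np.linalg.norm(d)/.0417,1),round(np.degrees(np.linalg.norm(w))/7.16,1))
def st():
    s=status.sense(); R0=R.from_euler('xyz',s["ee_rot"]); g=np.array(s["tool_pos"])+R0.apply([0,0,.003])
    print("t",s["t"],"grasp world",g.round(4),"stand",R.from_euler('z',SY).inv().apply(g-SC).round(4),"z",R0.apply([0,0,1]).round(3),"F",np.round(s["ft_force"],2),"grip",round(s["grip_width"],3),s["finger_force"],"q",np.round(s["joints"],2))
E
python3 - <<'E'
from h import *
i=cams.camera_info("wrist"); C=np.linalg.inv(i["world_to_cam"]); s=status.sense(); R0=R.from_euler('xyz',s["ee_rot"])
print("cam in tool",R0.inv().apply(C[:3,3]-s["tool_pos"]).round(3),R0.inv().apply(-C[:3,2]).round(3),np.array(i["intrinsics"])[0])
print(rot(.61).as_matrix().round(2))
plan([.35,.40,.42],rot(0)); plan(st2w(.13,0,.42),rot(.3)); 
E
```

```text
cam in tool [ 0.083  0.    -0.121] [-0.322  0.     0.947] [287.79894704   0.         257.67901351]
[[-0.82  0.02 -0.57]
 [ 0.02  1.    0.01]
 [ 0.57  0.   -0.82]]
shift [-0.1667 -0.1201 -0.1702] turn [-0.001 -0.    -0.375] rows 6.4 3.0
shift [-0.6312 -0.3616 -0.1696] turn [ 0.055  0.296 -0.372] rows 17.9 3.8
```

The camera sits on the tool's +x side, so I'll use the flipped grasp (tool x away from the robot) to keep it clear of the beam.

```bash
python3 - <<'E'
from h import *
plan([.45,.33,.42],rot(0,1.4,-1)); plan([.45,.33,.42],rot(0,0,-1))
E
```

```text
shift [-0.286  -0.1457 -0.1701] turn [-1.000e-03  1.000e-03  1.342e+00] rows 8.7 10.7
shift [-0.286  -0.1457 -0.1701] turn [-0.000e+00  2.000e-03  2.742e+00] rows 8.7 21.9
```

Call:
{"fn": "jog_arm", "kwargs": {"steps": [0.5,0,0,-0.08,0,0,0.2,0.5,-0.02,0,-0.12,0,0,0.3,0.5,-0.286,-0.146,-0.17,0,0,1.5,0.5,-0.286,-0.146,-0.17,0,0,1.5,0.5,-0.286,-0.146,-0.17,0,0,1.5,0.5,-0.286,-0.146,-0.17,0,0,1.5,0.5,-0.286,-0.146,-0.17,0,0,1.5,0.5,-0.286,-0.146,-0.17,0,0,1.5,0.5,-0.286,-0.146,-0.17,0,0,1.5,0.5,-0.286,-0.146,-0.17,0,0,1.5,0.5,-0.286,-0.146,-0.17,0,0,1.5,0.5,-0.286,-0.146,-0.17,0,0,1.5], "newtons": 25}}

```text
t: 1.1
tool_pos: [0.4517, 0.3273, 0.4239]
ee_rot: [3.141, -0.001, 1.23]
ft_force: [-0.4, 1.3, -0.1]
grip_width: 0.505
finger_force: 0.0
```

```bash
python3 - <<'E'
from h import *
st()
plan(st2w(.09,.12,.33),rot(.45,SY,-1)); plan(st2w(.04,.12,.26),rot(.61,SY,-1))
E
```

```text
t 1.1 grasp world [0.4517 0.3273 0.4209] stand [-0.1094  0.3247  0.4209] z [ 0.001  0.    -1.   ] F [-0.36  1.26 -0.12] grip 0.505 0.0 q [-1.06  0.23  0.44  1.47 -0.1   1.46 -0.96]
shift [-0.1324  0.2543  0.0914] turn [ 0.283 -0.39   1.233] rows 7.2 10.6
shift [-0.1478  0.2071  0.1616] turn [ 0.383 -0.528  1.214] rows 7.2 11.0
```

Call:
{"fn": "jog_arm", "kwargs": {"steps": [0.5,-0.132,0.254,0.05,0.283,-0.39,1.233,0.5,-0.132,0.254,0.05,0.283,-0.39,1.233,0.5,-0.132,0.254,0.05,0.283,-0.39,1.233,0.5,-0.132,0.254,0.05,0.283,-0.39,1.233,0.5,-0.132,0.254,0.05,0.283,-0.39,1.233,0.5,-0.132,0.254,0.05,0.283,-0.39,1.233,0.5,-0.132,0.254,0.05,0.283,-0.39,1.233,0.5,-0.132,0.254,0.091,0.283,-0.39,1.233,0.5,-0.132,0.254,0.091,0.283,-0.39,1.233,0.5,-0.132,0.254,0.091,0.283,-0.39,1.233,0.5,-0.132,0.254,0.091,0.283,-0.39,1.233,0.5,-0.132,0.254,0.091,0.283,-0.39,1.233,0.5,-0.132,0.254,0.091,0.283,-0.39,1.233,0.5,-0.132,0.254,0.091,0.283,-0.39,1.233]}}

```text
t: 2.27
tool_pos: [0.6476, 0.1231, 0.3324]
ee_rot: [-3.141, 0.45, -0.01]
ft_force: [0.3, 0.9, 0.5]
grip_width: 0.503
finger_force: 0.0
```

```bash
python3 - <<'E'
from h import *
st()
p,d,K,T=grab("wrist"); save("w1.png",p); np.savez("w1.npz",p=p,d=d,K=K,T=T)
W=cloud(d,K,T); h=cv2.cvtColor(p,cv2.COLOR_RGB2HSV)
org=((h[...,0]>8)&(h[...,0]<20)&(h[...,1]>170)&(h[...,2]>120)).astype(np.uint8)
nn,l,s_,c=cv2.connectedComponentsWithStats(org)
for i in range(1,nn):
    if s_[i,4]<40: continue
    q=W[(l==i)&(d>0)]; t=q[q[:,2]>np.percentile(q[:,2],97)-.004]
    print(s_[i],c[i].round(),"n",len(q),"top mean",t.mean(0).round(4),"lo",np.percentile(t,3,0).round(3),"hi",np.percentile(t,97,0).round(3),"stand",R.from_euler('z',SY).inv().apply(t.mean(0)-SC).round(4))
plan(st2w(.03,.12,.2),rot(.61,SY,-1))
E
```

```text
t 2.2667 grasp world [0.6463 0.1231 0.3297] stand [0.0902 0.1254 0.3297] z [-0.435  0.006 -0.9  ] F [0.29 0.91 0.49] grip 0.503 0.0 q [-0.5   0.81  0.72  0.96 -0.47  1.97 -1.51]
[  54    0   57   34 1369] [82. 15.] n 1365 top mean [0.7155 0.289  0.116 ] lo [0.707 0.284 0.113] hi [0.722 0.297 0.12 ] stand [0.1552 0.293  0.116 ]
[  1  27  42  42 187] [28. 42.] n 186 top mean [0.658  0.418  0.0097] lo [0.631 0.41  0.008] hi [0.676 0.435 0.012] stand [0.0945 0.4205 0.0097]
[  0  45  24  47 565] [10. 69.] n 562 top mean [0.6415 0.4174 0.0679] lo [0.625 0.414 0.066] hi [0.654 0.425 0.071] stand [0.078  0.4195 0.0679]
[343 137  19  29 270] [351. 148.] n 270 top mean [0.5501 0.003  0.1066] lo [ 0.535 -0.006  0.105] hi [0.557 0.006 0.108] stand [-0.003   0.0029  0.1066]
[257 138  11  19 140] [262. 145.] n 139 top mean [0.5557 0.1188 0.1065] lo [0.551 0.112 0.104] hi [0.558 0.125 0.109] stand [-0.0003  0.1188  0.1065]
[428 138  28  30 424] [440. 150.] n 422 top mean [ 0.5443 -0.1165  0.1066] lo [ 0.531 -0.125  0.104] hi [ 0.554 -0.113  0.108] stand [-0.0058 -0.1167  0.1066]
[216 217  23   9  76] [227. 221.] n 76 top mean [0.3335 0.1875 0.034 ] lo [0.322 0.166 0.033] hi [0.344 0.209 0.035] stand [-0.2241  0.1819  0.034 ]
[241 225  13  15 168] [247. 232.] n 168 top mean [0.3323 0.1469 0.0752] lo [0.33  0.136 0.073] hi [0.335 0.158 0.078] stand [-0.2243  0.1414  0.0752]
shift [0.0029 0.005  0.1433] turn [ 0.006 -0.16   0.013] rows 3.4 1.3
```

View pics/w1.png

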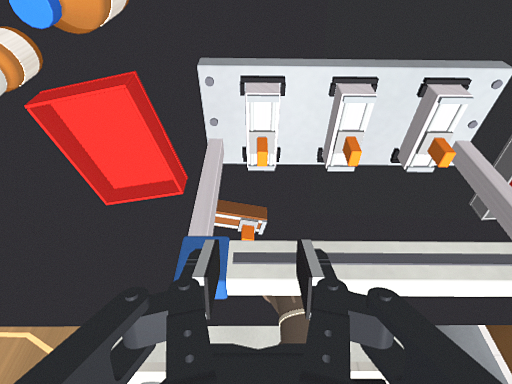

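The wrist view shows tabs at (262,148), (352,150) and (441,152). The stand frame agrees within about 2 mm, and the tabs lie at stand x≈−8 mm. Moving to the pre-grasp over the +y slide.

```bash
python3 - <<'E'
from h import *
plan(st2w(.06,.1195,.22),rot(.61,SY,-1)); plan(st2w(.036,.1195,.163),rot(.61,SY,-1))
E
```

```text
shift [0.0212 0.0059 0.1123] turn [ 0.006 -0.16   0.013] rows 2.7 1.3
shift [0.0243 0.0056 0.174 ] turn [ 0.006 -0.16   0.013] rows 4.2 1.3
```

Call:
{"fn": "jog_arm", "kwargs": {"steps": [0.5,0.021,0.006,0.05,0.006,-0.16,0.013,0.5,0.021,0.006,0.112,0.006,-0.16,0.013,0.5,0.024,0.006,0.174,0.006,-0.16,0.013,0.5,0.024,0.006,0.174,0.006,-0.16,0.013,0.5,0.024,0.006,0.174,0.006,-0.16,0.013,0.5,0.024,0.006,0.174,0.006,-0.16,0.013]}}

```text
t: 2.82
tool_pos: [0.5895, 0.1187, 0.1613]
ee_rot: [3.14, 0.619, -0.027]
ft_force: [-1.1, 0.0, -0.5]
grip_width: 0.5
finger_force: 0.0
```

```bash
cat >> h.py <<'E'
def tabs():
    p,d,K,T=grab("wrist"); W=cloud(d,K,T); h=cv2.cvtColor(p,cv2.COLOR_RGB2HSV)
    org=((h[...,0]>8)&(h[...,0]<22)&(h[...,1]>150)&(h[...,2]>90)&(d>0)&(W[...,2]>.06)&(W[...,2]<.12))
    S=(W-SC)@R.from_euler('z',SY).as_matrix()
    for y in(.12,0,-.12):
        m=org&(abs(S[...,1]-y)<.03)&(abs(S[...,0])<.07)&(S[...,2]>.1035); q=S[m]
        if len(q)>20: print("tab",y,len(q),"lo",np.percentile(q,3,0).round(4),"hi",np.percentile(q,97,0).round(4))
    return p
E
python3 - <<'E'
from h import *
st(); tabs()
plan(st2w(-.0085,.1195,.099),rot(.61,SY,-1))
E
```

```text
t 2.8167 grasp world [0.5877 0.1188 0.1589] stand [0.0317 0.1196 0.1589] z [-0.58   0.014 -0.815] F [-1.13  0.02 -0.47] grip 0.5 0.0 q [-0.46  0.89  0.5   1.24 -0.4   1.73 -1.53]
tab 0.12 379 lo [-0.019   0.1124  0.1039] hi [0.0016 0.1252 0.1085]
tab 0 477 lo [-0.0176 -0.0066  0.1039] hi [0.004  0.0063 0.1084]
shift [0.0017 0.     0.0759] turn [ 0.     0.005 -0.001] rows 1.8 0.0
```

Call:
{"fn": "jog_arm", "kwargs": {"steps": [0.5,0.001,0.001,0.025,0,0,0,0.5,0.002,0.001,0.05,0,0,0,0.5,0.002,0.001,0.066,0,0,0,0.5,0.002,0.001,0.076,0,0,0,0.5,0.002,0.001,0.076,0,0,0,0.1,0.002,0.001,0.076,0,0,0,0.1,0.002,0.001,0.076,0,0,0,0.1,0.002,0.001,0.076,0,0,0,0.1,0.002,0.001,0.076,0,0,0,0.1,0.002,0.001,0.076,0,0,0], "newtons": 25}}

```text
t: 3.7
tool_pos: [0.5523, 0.1179, 0.1031]
ee_rot: [3.141, 0.609, -0.028]
ft_force: [1.5, 2.1, 7.0]
grip_width: 0.158
finger_force: 29.4
```

```bash
cat >> h.py <<'E'
def rel(dx,dy,dz): # stand-frame shift in tool axes
    R0=R.from_euler('xyz',status.sense()["ee_rot"]); print("rel",(dx,dy,dz),R0.inv().apply(R.from_euler('z',SY).apply([dx,dy,dz])).round(4))
E
python3 - <<'E'
from h import *
st(); rel(-.01,0,0); rel(0,0,.01)
E
```

```text
t 3.7 grasp world [0.5506 0.1179 0.1007] stand [-0.0053  0.1178  0.1007] z [-0.572  0.016 -0.82 ] F [1.49 2.12 7.01] grip 0.158 29.367969632148743 q [-0.49  0.89  0.49  1.41 -0.41  1.57 -1.5 ]
rel (-0.01, 0, 0) [-0.0082  0.      0.0057]
rel (0, 0, 0.01) [-0.0057  0.     -0.0082]
```

Call:
{"fn": "jog_arm", "kwargs": {"steps": [0.1,-0.001,0,-0.0016,0,0,0,0.1,-0.0042,0,0.0006,0,0,0,0.1,-0.0075,0,0.0029,0,0,0,0.1,-0.0108,0,0.0052,0,0,0,0.1,-0.014,0,0.0075,0,0,0,0.1,-0.0155,0,0.0085,0,0,0,0.1,-0.0155,0,0.0085,0,0,0]}}

```text
t: 4.28
tool_pos: [0.5342, 0.1182, 0.1038]
ee_rot: [3.14, 0.609, -0.029]
ft_force: [4.3, -0.9, -7.5]
grip_width: 0.158
finger_force: 28.0
```

```bash
python3 - <<'E'
from h import *
st(); tabs()
E
```

```text
t 4.2833 grasp world [0.5325 0.1182 0.1013] stand [-0.0235  0.1177  0.1013] z [-0.572  0.015 -0.82 ] F [ 4.32 -0.89 -7.53] grip 0.158 28.009729385375977 q [-0.5   0.86  0.49  1.47 -0.41  1.54 -1.5 ]
tab 0.12 662 lo [-0.0385  0.1113  0.1037] hi [-0.0169  0.1239  0.1088]
tab 0 319 lo [-0.0187  0.0009  0.1037] hi [-0.0053  0.0067  0.1082]
```

```bash
cat >> h.py <<'E'
import json,os
def cmd(reset=None):
    c=json.load(open("cmd.json")) if os.path.exists("cmd.json") else None
    if c is None: c=dict(p=[.243,.576,.253],q=R.from_euler('xyz',[-3.14,0,2.742]).as_quat().tolist())
    return np.array(c["p"]),R.from_quat(c["q"])
def upd(*row): # note the last row of a jog
    p,q=cmd(); p=p+q.apply(row[:3]); q=q*R.from_rotvec(row[3:] if len(row)>3 else [0,0,0])
    json.dump(dict(p=p.tolist(),q=q.as_quat().tolist()),open("cmd.json","w"))
def cst():
    p,q=cmd(); g=p+q.apply([0,0,.003]); print("CMD stand",R.from_euler('z',SY).inv().apply(g-SC).round(4),q.as_euler('xyz').round(3))
def cplan(pos,Rt):
    p,R0=cmd(); d=R0.inv().apply(np.array(pos)-Rt.apply([0,0,.003])-p); w=(R0.inv()*Rt).as_rotvec()
    print("cplan shift",d.round(4),"turn",w.round(3),"rows",round(np.linalg.norm(d)/.0417,1),round(np.degrees(np.linalg.norm(w))/7.16,1))
E
python3 - <<'E'
from h import *
upd(-.286,-.146,-.17,0,0,1.5);cst()
upd(-.132,.254,.091,.283,-.39,1.233);cst()
upd(.024,.006,.174,.006,-.16,.013);cst()
upd(.002,.001,.076);cst()
upd(-.0155,0,.0085);cst();st()
E
```

```text
CMD stand [-0.1115  0.3278  0.4202] [-3.141e+00  2.000e-03  1.242e+00]
CMD stand [0.0901 0.1257 0.3297] [ 3.14   0.452 -0.014]
CMD stand [0.0353 0.1189 0.163 ] [ 3.138  0.612 -0.03 ]
CMD stand [-0.0067  0.1178  0.0996] [ 3.138  0.612 -0.03 ]
CMD stand [-0.0242  0.1178  0.1015] [ 3.138  0.612 -0.03 ]
t 4.3333 grasp world [0.5325 0.1182 0.1013] stand [-0.0234  0.1177  0.1013] z [-0.572  0.015 -0.82 ] F [ 5.71 -0.73 -7.51] grip 0.156 28.04020643234253 q [-0.5   0.86  0.49  1.47 -0.41  1.54 -1.5 ]
```

Call:
{"fn": "jog_arm", "kwargs": {"steps": [0.1,-0.0007,0,0.0014,0,0,0,0.1,-0.0019,0,0.0025,0,0,0,0.1,-0.0019,0,0.0025,0,0,0]}}

```text
t: 4.58
tool_pos: [0.5333, 0.1182, 0.104]
ee_rot: [3.141, 0.605, -0.028]
ft_force: [12.3, -0.3, 2.1]
grip_width: 0.164
finger_force: 29.7
```

```bash
python3 - <<'E'
from h import *
upd(-.0019,0,.0025); st(); cst(); tabs()
E
```

```text
t 4.5833 grasp world [0.5316 0.1183 0.1016] stand [-0.0244  0.1177  0.1016] z [-0.568  0.015 -0.823] F [12.27 -0.28  2.13] grip 0.164 29.676475524902344 q [-0.5   0.86  0.49  1.47 -0.41  1.53 -1.49]
CMD stand [-0.0272  0.1178  0.1006] [ 3.138  0.612 -0.03 ]
tab 0.12 671 lo [-0.0392  0.1113  0.1039] hi [-0.0177  0.1239  0.1092]
tab 0 304 lo [-0.0189  0.0015  0.1037] hi [-0.0059  0.0068  0.1082]
```

The +y slide is home: 12 N builds against the stop. Releasing and moving to the middle one.

```bash
python3 - <<'E'
from h import *
Q=cmd()[1]
cplan(st2w(.022,.1178,.165),Q); cplan(st2w(.04,-.0007,.165),Q);cplan(st2w(-.0055,-.0007,.102),Q)
E
```

```text
cplan shift [ 0.0033  0.0001 -0.081 ] turn [0. 0. 0.] rows 1.9 0.0
cplan shift [ 0.0185  0.1185 -0.0913] turn [0. 0. 0.] rows 3.6 0.0
cplan shift [ 0.0174  0.1185 -0.0136] turn [0. 0. 0.] rows 2.9 0.0
```

Call:
{"fn": "jog_arm", "kwargs": {"steps": [0.5,0,0,0,0,0,0,0.5,0,0,0,0,0,0,0.5,0,0,0,0,0,0,0.5,0.003,0,-0.03,0,0,0,0.5,0.003,0,-0.081,0,0,0,0.5,0.01,0.04,-0.086,0,0,0,0.5,0.018,0.08,-0.091,0,0,0,0.5,0.018,0.1185,-0.091,0,0,0,0.5,0.018,0.1185,-0.091,0,0,0,0.5,0.018,0.1185,-0.05,0,0,0,0.5,0.0175,0.1185,-0.025,0,0,0,0.5,0.0174,0.1185,-0.0136,0,0,0,0.5,0.0174,0.1185,-0.0136,0,0,0,0.5,0.0174,0.1185,-0.0136,0,0,0]}}

```text
t: 5.8
tool_pos: [0.5488, -0.0004, 0.1043]
ee_rot: [3.14, 0.613, -0.029]
ft_force: [0.0, 0.0, 0.9]
grip_width: 0.505
finger_force: 0.0
```

```bash
python3 - <<'E'
from h import *
upd(.0174,.1185,-.0136); st(); cst(); save("w2.png",tabs())
E
```

```text
t 5.8 grasp world [ 5.471e-01 -4.000e-04  1.019e-01] stand [-0.0059 -0.0005  0.1019] z [-0.575  0.015 -0.818] F [0.03 0.03 0.91] grip 0.505 0.0 q [-0.35  0.88  0.52  1.45 -0.33  1.54 -1.35]
CMD stand [-0.0055 -0.0007  0.1021] [ 3.138  0.612 -0.03 ]
tab 0.12 692 lo [-0.0373  0.1103  0.1038] hi [-0.0161  0.1229  0.1083]
tab 0 669 lo [-0.0168 -0.0074  0.1037] hi [0.0042 0.0052 0.1083]
tab -0.12 702 lo [-0.0181 -0.1244  0.1037] hi [ 0.0038 -0.1133  0.1082]
```

View pics/w2.png

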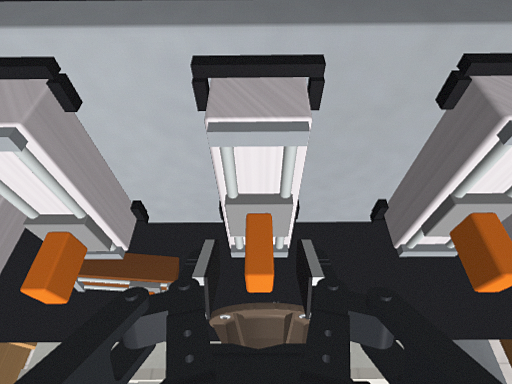

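The middle tab at (259,250) stands centred between the open fingers. Pinching and pushing it home.

Call:
{"fn": "jog_arm", "kwargs": {"steps": [0.1,0,0,0,0,0,0,0.1,0,0,0,0,0,0,0.1,0,0,0,0,0,0,0.1,0,0,0,0,0,0,0.1,-0.0035,0,0.0024,0,0,0,0.1,-0.007,0,0.0048,0,0,0,0.1,-0.0105,0,0.0072,0,0,0,0.1,-0.014,0,0.0096,0,0,0,0.1,-0.0165,0,0.0114,0,0,0,0.1,-0.0189,0,0.0131,0,0,0,0.1,-0.0189,0,0.0131,0,0,0]}}

```text
t: 6.77
tool_pos: [0.5294, -0.0003, 0.1052]
ee_rot: [3.14, 0.603, -0.028]
ft_force: [11.9, -0.6, 6.1]
grip_width: 0.163
finger_force: 29.8
```

```bash
python3 - <<'E'
from h import *
upd(-.0189,0,.0131); st(); cst(); tabs()
Q=cmd()[1]
cplan(st2w(.024,0,.165),Q); cplan(st2w(.04,-.119,.165),Q);cplan(st2w(-.0065,-.119,.102),Q)
E
```

```text
t 6.7667 grasp world [ 5.277e-01 -2.000e-04  1.028e-01] stand [-0.0253 -0.0009  0.1028] z [-0.567  0.014 -0.824] F [11.9  -0.63  6.12] grip 0.163 29.803739190101624 q [-0.36  0.84  0.52  1.52 -0.32  1.5  -1.35]
CMD stand [-0.0285 -0.0006  0.1022] [ 3.138  0.612 -0.03 ]
tab 0.12 871 lo [-0.0379  0.1103  0.1038] hi [-0.016   0.1219  0.1084]
tab 0 689 lo [-0.0379 -0.0072  0.1038] hi [-0.0165  0.0053  0.1087]
tab -0.12 253 lo [-0.0191 -0.1184  0.1036] hi [-0.0072 -0.1131  0.1081]
cplan shift [ 0.0069 -0.0006 -0.0816] turn [0. 0. 0.] rows 2.0 0.0
cplan shift [ 0.0205  0.1183 -0.0907] turn [0. 0. 0.] rows 3.6 0.0
cplan shift [ 0.0186  0.1183 -0.0124] turn [0. 0. 0.] rows 2.9 0.0
```

Call:
{"fn": "jog_arm", "kwargs": {"steps": [0.5,0,0,0,0,0,0,0.5,0,0,0,0,0,0,0.5,0,0,0,0,0,0,0.5,0.003,0,-0.03,0,0,0,0.5,0.007,0,-0.081,0,0,0,0.5,0.012,0.04,-0.086,0,0,0,0.5,0.0205,0.08,-0.091,0,0,0,0.5,0.0205,0.1183,-0.091,0,0,0,0.5,0.0205,0.1183,-0.091,0,0,0,0.5,0.0195,0.1183,-0.05,0,0,0,0.5,0.019,0.1183,-0.025,0,0,0,0.5,0.0186,0.1183,-0.0124,0,0,0,0.5,0.0186,0.1183,-0.0124,0,0,0,0.5,0.0186,0.1183,-0.0124,0,0,0]}}

```text
t: 7.98
tool_pos: [0.545, -0.1187, 0.1038]
ee_rot: [3.14, 0.613, -0.029]
ft_force: [0.2, 0.6, 0.5]
grip_width: 0.501
finger_force: 0.0
```

```bash
python3 - <<'E'
from h import *
upd(.0186,.1183,-.0124); st(); cst(); tabs()
E
```

```text
t 7.9833 grasp world [ 0.5433 -0.1186  0.1014] stand [-0.0068 -0.1188  0.1014] z [-0.575  0.015 -0.818] F [0.18 0.56 0.47] grip 0.501 0.0 q [-0.2   0.89  0.54  1.43 -0.26  1.53 -1.21]
CMD stand [-0.0065 -0.119   0.102 ] [ 3.138  0.612 -0.03 ]
tab 0 716 lo [-0.0375 -0.0084  0.1037] hi [-0.0157  0.0042  0.1083]
tab -0.12 693 lo [-0.0177 -0.1274  0.1038] hi [ 0.0042 -0.1147  0.1083]
```

Call:
{"fn": "jog_arm", "kwargs": {"steps": [0.3,0,0.0015,0,0,0,0,0.1,0,0.0015,0,0,0,0,0.1,0,0.0015,0,0,0,0,0.1,0,0.0015,0,0,0,0,0.1,-0.0035,0.0015,0.0024,0,0,0,0.1,-0.007,0.0015,0.0048,0,0,0,0.1,-0.0105,0.0015,0.0072,0,0,0,0.1,-0.014,0.0015,0.0096,0,0,0,0.1,-0.0165,0.0015,0.0114,0,0,0,0.1,-0.0189,0.0015,0.0131,0,0,0,0.1,-0.0189,0.0015,0.0131,0,0,0]}}

```text
t: 8.95
tool_pos: [0.5256, -0.1201, 0.1051]
ee_rot: [3.139, 0.603, -0.028]
ft_force: [11.9, -1.3, 6.6]
grip_width: 0.156
finger_force: 30.1
```

```bash
python3 - <<'E'
from h import *
upd(-.0189,0.0015,.0131); st(); cst(); tabs()
E
```

```text
t 8.95 grasp world [ 0.5239 -0.1201  0.1026] stand [-0.0261 -0.1208  0.1026] z [-0.567  0.013 -0.824] F [11.88 -1.33  6.56] grip 0.156 30.057632625102997 q [-0.21  0.86  0.54  1.5  -0.25  1.49 -1.2 ]
CMD stand [-0.0295 -0.1204  0.1021] [ 3.138  0.612 -0.03 ]
tab 0 803 lo [-0.0375 -0.0084  0.1038] hi [-0.0158  0.0029  0.1084]
tab -0.12 708 lo [-0.0379 -0.1271  0.1039] hi [-0.0162 -0.1145  0.1089]
```

All three are home. Drawing out the −y slide in stages.

Call:
{"fn": "jog_arm", "kwargs": {"steps": [0.1,0.004,0,-0.0028,0,0,0,0.1,0.008,0,-0.0056,0,0,0,0.1,0.012,0,-0.0084,0,0,0,0.1,0.0155,0,-0.0108,0,0,0,0.1,0.0185,0,-0.0129,0,0,0,0.1,0.0185,0,-0.0129,0,0,0]}}

```text
t: 9.5
tool_pos: [0.545, -0.1205, 0.1046]
ee_rot: [3.14, 0.613, -0.029]
ft_force: [1.9, -0.3, 10.1]
grip_width: 0.158
finger_force: 29.5
```

Call:
{"fn": "jog_arm", "kwargs": {"steps": [0.1,0.004,0,-0.0028,0,0,0,0.1,0.008,0,-0.0057,0,0,0,0.1,0.008,0,-0.0057,0,0,0]}}

```text
t: 9.75
tool_pos: [0.5549, -0.1208, 0.1046]
ee_rot: [3.14, 0.613, -0.029]
ft_force: [0.9, 0.3, 8.9]
grip_width: 0.156
finger_force: 29.5
```

Call:
{"fn": "jog_arm", "kwargs": {"steps": [0.1,0.004,0,-0.0028,0,0,0,0.1,0.008,0,-0.0057,0,0,0,0.1,0.008,0,-0.0057,0,0,0]}}

```text
t: 10.0
tool_pos: [0.5647, -0.121, 0.1046]
ee_rot: [3.14, 0.613, -0.029]
ft_force: [0.3, -1.0, 9.0]
grip_width: 0.157
finger_force: 29.4
```

Call:
{"fn": "jog_arm", "kwargs": {"steps": [0.1,0.004,0,-0.0028,0,0,0,0.1,0.008,0,-0.0056,0,0,0,0.1,0.0115,0,-0.0081,0,0,0,0.1,0.0115,0,-0.0081,0,0,0]}}

```text
t: 10.33
tool_pos: [0.5783, -0.1214, 0.1046]
ee_rot: [3.14, 0.614, -0.029]
ft_force: [-0.9, 0.9, 8.9]
grip_width: 0.157
finger_force: 29.2
```

```bash
python3 - <<'E'
from h import *
upd(.0185,0,-.0129);upd(.008,0,-.0057);upd(.008,0,-.0057);upd(.0115,0,-.0081); st(); cst(); tabs()
E
```

```text
t 10.3333 grasp world [ 0.5766 -0.1214  0.1022] stand [ 0.0266 -0.1207  0.1022] z [-0.576  0.016 -0.817] F [-0.89  0.94  8.95] grip 0.157 29.2435884475708 q [-0.18  0.94  0.54  1.32 -0.27  1.59 -1.22]
CMD stand [ 0.0268 -0.1206  0.1022] [ 3.138  0.612 -0.03 ]
tab 0 466 lo [-0.0371 -0.0083  0.1037] hi [-0.0153  0.0043  0.1083]
tab -0.12 672 lo [ 0.0145 -0.1272  0.1038] hi [ 0.0364 -0.1145  0.1084]
```

Call:
{"fn": "jog_arm", "kwargs": {"steps": [0.1,0.0025,0,-0.0017,0,0,0,0.1,0.004,0,-0.0028,0,0,0,0.1,0.004,0,-0.0028,0,0,0]}}

```text
t: 10.63
tool_pos: [0.5812, -0.1216, 0.1047]
ee_rot: [3.14, 0.618, -0.031]
ft_force: [-7.5, -0.7, 10.2]
grip_width: 0.156
finger_force: 28.6
```

```bash
python3 - <<'E'
from h import *
upd(.004,0,-.0028); st(); cst(); tabs()
E
```

```text
t 10.6333 grasp world [ 0.5794 -0.1215  0.1022] stand [ 0.0295 -0.1208  0.1022] z [-0.579  0.017 -0.815] F [-7.53 -0.68 10.22] grip 0.156 28.588269352912903 q [-0.18  0.94  0.54  1.3  -0.27  1.61 -1.22]
CMD stand [ 0.0317 -0.1206  0.1022] [ 3.138  0.612 -0.03 ]
tab 0 454 lo [-0.0375 -0.0084  0.1038] hi [-0.0157  0.0041  0.1083]
tab -0.12 668 lo [ 0.0176 -0.1273  0.1038] hi [ 0.0392 -0.1146  0.1084]
```

```bash
python3 - <<'E'
from h import *
upd(.0016,0,-.0011)
Q=cmd()[1]
cplan(st2w(.08,-.1206,.165),Q); cplan(st2w(.02,-.0007,.165),Q);cplan(st2w(-.0255,-.0007,.103),Q)
upd(*cmd()[1].inv().apply(st2w(-.0255,-.0007,.103)-cmd()[1].apply([0,0,.003])-cmd()[0]).round(4)); cst()
E
```

```text
cplan shift [ 0.0019  0.     -0.078 ] turn [0. 0. 0.] rows 1.9 0.0
cplan shift [-0.0477 -0.1197 -0.0437] turn [0. 0. 0.] rows 3.3 0.0
cplan shift [-0.0493 -0.1198  0.0332] turn [0. 0. 0.] rows 3.2 0.0
CMD stand [-0.0255 -0.0007  0.103 ] [ 3.138  0.612 -0.03 ]
```

Call:
{"fn": "jog_arm", "kwargs": {"steps": [0.1,0.0016,0,-0.0011,0,0,0,0.1,0.0016,0,-0.0011,0,0,0,0.1,0.0016,0,-0.0011,0,0,0,0.5,0.0016,0,-0.0011,0,0,0,0.5,0.0016,0,-0.0011,0,0,0,0.5,0.0016,0,-0.0011,0,0,0]}}

```text
t: 11.18
tool_pos: [0.5856, -0.1214, 0.1037]
ee_rot: [3.14, 0.611, -0.029]
ft_force: [1.4, 0.1, -0.1]
grip_width: 0.497
finger_force: 0.0
```

Call:
{"fn": "jog_arm", "kwargs": {"steps": [0.5,0.001,0,-0.03,0,0,0,0.5,0.002,0,-0.078,0,0,0,0.5,-0.01,-0.04,-0.07,0,0,0,0.5,-0.028,-0.08,-0.056,0,0,0,0.5,-0.0477,-0.1197,-0.0437,0,0,0,0.5,-0.0477,-0.1197,-0.0437,0,0,0,0.5,-0.048,-0.1197,-0.01,0,0,0,0.5,-0.049,-0.1198,0.02,0,0,0,0.5,-0.0493,-0.1198,0.0332,0,0,0,0.5,-0.0493,-0.1198,0.0332,0,0,0,0.5,-0.0493,-0.1198,0.0332,0,0,0,0.1,-0.0493,-0.1198,0.0332,0,0,0,0.1,-0.0493,-0.1198,0.0332,0,0,0,0.1,-0.0493,-0.1198,0.0332,0,0,0,0.1,-0.0493,-0.1198,0.0332,0,0,0]}}

```text
t: 12.43
tool_pos: [0.5307, -0.0004, 0.1059]
ee_rot: [3.14, 0.609, -0.029]
ft_force: [1.9, -0.3, 4.9]
grip_width: 0.16
finger_force: 29.0
```

```bash
python3 - <<'E'
from h import *
st(); cst(); tabs()
E
```

```text
t 12.4333 grasp world [ 5.289e-01 -3.000e-04  1.034e-01] stand [-0.024  -0.0009  0.1034] z [-0.572  0.015 -0.82 ] F [ 1.9  -0.26  4.93] grip 0.16 28.996676802635193 q [-0.36  0.85  0.52  1.51 -0.32  1.51 -1.35]
CMD stand [-0.0255 -0.0007  0.103 ] [ 3.138  0.612 -0.03 ]
tab 0.12 868 lo [-0.0381  0.1102  0.1037] hi [-0.0161  0.122   0.1083]
tab 0 651 lo [-0.0367 -0.0073  0.104 ] hi [-0.0155  0.0053  0.1084]
```

Call:
{"fn": "jog_arm", "kwargs": {"steps": [0.1,0.004,0,-0.0028,0,0,0,0.1,0.008,0,-0.0056,0,0,0,0.1,0.012,0,-0.0084,0,0,0,0.1,0.0155,0,-0.0108,0,0,0,0.1,0.0155,0,-0.0108,0,0,0]}}

```text
t: 12.9
tool_pos: [0.5491, -0.0009, 0.1058]
ee_rot: [3.14, 0.611, -0.029]
ft_force: [1.9, 0.3, 9.9]
grip_width: 0.157
finger_force: 29.5
```

Call:
{"fn": "jog_arm", "kwargs": {"steps": [0.1,0.004,0,-0.0028,0,0,0,0.1,0.008,0,-0.0057,0,0,0,0.1,0.008,0,-0.0057,0,0,0]}}

```text
t: 13.15
tool_pos: [0.5589, -0.0011, 0.1059]
ee_rot: [3.14, 0.611, -0.029]
ft_force: [2.1, 0.4, 9.6]
grip_width: 0.158
finger_force: 29.4
```

Call:
{"fn": "jog_arm", "kwargs": {"steps": [0.1,0.004,0,-0.0028,0,0,0,0.1,0.008,0,-0.0057,0,0,0,0.1,0.008,0,-0.0057,0,0,0]}}

```text
t: 13.4
tool_pos: [0.5687, -0.0013, 0.1059]
ee_rot: [3.14, 0.611, -0.029]
ft_force: [1.4, 0.2, 9.1]
grip_width: 0.158
finger_force: 29.4
```

Call:
{"fn": "jog_arm", "kwargs": {"steps": [0.1,0.004,0,-0.0028,0,0,0,0.1,0.0065,0,-0.0045,0,0,0,0.1,0.0065,0,-0.0045,0,0,0]}}

```text
t: 13.65
tool_pos: [0.5764, -0.0014, 0.1059]
ee_rot: [3.14, 0.611, -0.029]
ft_force: [0.6, 1.2, 9.2]
grip_width: 0.157
finger_force: 29.3
```

Call:
{"fn": "jog_arm", "kwargs": {"steps": [0.1,0.004,0,-0.0028,0,0,0,0.1,0.008,0,-0.0056,0,0,0,0.1,0.0105,0,-0.0073,0,0,0,0.1,0.0119,0,-0.0083,0,0,0,0.1,0.0119,0,-0.0083,0,0,0]}}

```text
t: 14.07
tool_pos: [0.5873, -0.002, 0.1063]
ee_rot: [3.14, 0.621, -0.03]
ft_force: [-13.2, 0.8, 14.0]
grip_width: 0.155
finger_force: 28.6
```

```bash
python3 - <<'E'
from h import *
for a in [(.0155,0,-.0108),(.008,0,-.0057),(.008,0,-.0057),(.0065,0,-.0045),(.0119,0,-.0083)]: upd(*a)
st(); cst(); tabs()
Q=cmd()[1]
cplan(st2w(.08,-.001,.165),Q); cplan(st2w(.02,.1178,.165),Q);cplan(st2w(-.0255,.1175,.103),Q)
E
```

```text
t 14.0667 grasp world [ 0.5855 -0.0019  0.1039] stand [ 0.0326 -0.0011  0.1039] z [-0.581  0.016 -0.814] F [-13.2    0.79  14.04] grip 0.155 28.64361673593521 q [-0.32  0.93  0.51  1.31 -0.34  1.62 -1.36]
CMD stand [ 0.0355 -0.0008  0.103 ] [ 3.138  0.612 -0.03 ]
tab 0.12 425 lo [-0.0372  0.1103  0.1037] hi [-0.0159  0.1229  0.1083]
tab 0 704 lo [ 0.019  -0.0075  0.104 ] hi [0.0406 0.0051 0.1093]
tab -0.12 789 lo [ 0.0168 -0.1245  0.1037] hi [ 0.0385 -0.1133  0.1082]
cplan shift [ 0.0009  0.0002 -0.0763] turn [0. 0. 0.] rows 1.8 0.0
cplan shift [-0.0487 -0.1184 -0.042 ] turn [0. 0. 0.] rows 3.2 0.0
cplan shift [-0.0504 -0.1182  0.0349] turn [0. 0. 0.] rows 3.2 0.0
```

The middle slide is sound too, against its stop at 13 N. Now the +y one.

Call:
{"fn": "jog_arm", "kwargs": {"steps": [0.5,0,0,0,0,0,0,0.5,0,0,0,0,0,0,0.5,0,0,0,0,0,0,0.5,0.001,0,-0.03,0,0,0,0.5,0.001,0,-0.076,0,0,0,0.5,-0.01,-0.04,-0.07,0,0,0,0.5,-0.028,-0.08,-0.056,0,0,0,0.5,-0.0487,-0.1184,-0.042,0,0,0,0.5,-0.0487,-0.1184,-0.042,0,0,0,0.5,-0.049,-0.1184,-0.01,0,0,0,0.5,-0.05,-0.1182,0.02,0,0,0,0.5,-0.0504,-0.1182,0.0349,0,0,0,0.5,-0.0504,-0.1182,0.0349,0,0,0,0.5,-0.0504,-0.1182,0.0349,0,0,0,0.1,-0.0504,-0.1182,0.0349,0,0,0,0.1,-0.0504,-0.1182,0.0349,0,0,0,0.1,-0.0504,-0.1182,0.0349,0,0,0,0.1,-0.0504,-0.1182,0.0349,0,0,0]}}

```text
t: 15.62
tool_pos: [0.5337, 0.118, 0.1061]
ee_rot: [3.141, 0.609, -0.029]
ft_force: [3.1, 1.3, 4.8]
grip_width: 0.159
finger_force: 29.1
```

```bash
python3 - <<'E'
from h import *
upd(-.0504,-.1182,.0349)
st(); cst(); tabs()
E
```

```text
t 15.6167 grasp world [0.5319 0.118  0.1037] stand [-0.024   0.1175  0.1037] z [-0.572  0.015 -0.82 ] F [3.12 1.27 4.76] grip 0.159 29.1233029961586 q [-0.5   0.86  0.49  1.47 -0.4   1.54 -1.5 ]
CMD stand [-0.0255  0.1175  0.103 ] [ 3.138  0.612 -0.03 ]
tab 0.12 645 lo [-0.0374  0.1111  0.1039] hi [-0.0161  0.1238  0.1084]
```

Call:
{"fn": "jog_arm", "kwargs": {"steps": [0.1,0.004,0,-0.0028,0,0,0,0.1,0.008,0,-0.0056,0,0,0,0.1,0.012,0,-0.0084,0,0,0,0.1,0.0155,0,-0.0108,0,0,0,0.1,0.0155,0,-0.0108,0,0,0]}}

```text
t: 16.08
tool_pos: [0.552, 0.1176, 0.1061]
ee_rot: [3.141, 0.611, -0.029]
ft_force: [0.9, 2.3, 9.9]
grip_width: 0.159
finger_force: 29.6
```

Call:
{"fn": "jog_arm", "kwargs": {"steps": [0.1,0.0025,0,-0.0017,0,0,0,0.1,0.005,0,-0.0035,0,0,0,0.1,0.005,0,-0.0035,0,0,0]}}

```text
t: 16.33
tool_pos: [0.5569, 0.1174, 0.1061]
ee_rot: [3.14, 0.614, -0.029]
ft_force: [-3.4, 1.8, 10.3]
grip_width: 0.159
finger_force: 29.2
```

Call:
{"fn": "jog_arm", "kwargs": {"steps": [0.1,0.0025,0,-0.0017,0,0,0,0.1,0.004,0,-0.0028,0,0,0,0.1,0.004,0,-0.0028,0,0,0]}}

```text
t: 16.58
tool_pos: [0.56, 0.1172, 0.1061]
ee_rot: [3.14, 0.618, -0.029]
ft_force: [-10.6, 1.3, 10.5]
grip_width: 0.16
finger_force: 28.7
```

```bash
python3 - <<'E'
from h import *
for a in [(.0155,0,-.0108),(.005,0,-.0035),(.004,0,-.0028)]: upd(*a)
st(); cst(); tabs()
E
```

```text
t 16.5833 grasp world [0.5582 0.1173 0.1037] stand [0.0023 0.1174 0.1037] z [-0.58   0.015 -0.815] F [-10.64   1.33  10.45] grip 0.16 28.68218868970871 q [-0.48  0.9   0.49  1.38 -0.41  1.59 -1.5 ]
CMD stand [0.0044 0.1175 0.103 ] [ 3.138  0.612 -0.03 ]
tab 0.12 646 lo [-0.0111  0.111   0.1038] hi [0.01   0.1236 0.1084]
tab 0 172 lo [0.0147 0.0039 0.1036] hi [0.0232 0.0068 0.1079]
```

Call:
{"fn": "jog_arm", "kwargs": {"steps": [0.1,0.002,0,-0.0014,0,0,0,0.1,0.0033,0,-0.0023,0,0,0,0.1,0.0033,0,-0.0023,0,0,0,0.1,0.0033,0,-0.0023,0,0,0]}}

```text
t: 16.97
tool_pos: [0.5612, 0.1171, 0.1068]
ee_rot: [3.14, 0.625, -0.03]
ft_force: [-20.6, 0.8, 16.2]
grip_width: 0.156
finger_force: 28.5
```

```bash
python3 - <<'E'
from h import *
upd(.0033,0,-.0023)
st(); cst(); tabs()
E
```

```text
t 16.9667 grasp world [0.5594 0.1171 0.1044] stand [0.0035 0.1173 0.1044] z [-0.585  0.016 -0.811] F [-20.61   0.78  16.17] grip 0.156 28.45586121082306 q [-0.47  0.9   0.49  1.37 -0.41  1.61 -1.5 ]
CMD stand [0.0084 0.1175 0.103 ] [ 3.138  0.612 -0.03 ]
tab 0.12 688 lo [-0.0099  0.1109  0.1038] hi [0.0111 0.1236 0.1092]
tab 0 211 lo [0.0148 0.0028 0.1036] hi [0.0245 0.0068 0.1081]
```

The +y slide stops dead at about 22 mm with 20 N on it, so it is the one that binds. I'll release the tab, back off, change to a 0.35 rad lean and look at its block.

```bash
python3 - <<'E'
from h import *
upd(-.0033,0,.0023); Q=cmd()[1]
cplan(st2w(.062,.1175,.18),Q); cplan(st2w(.06,.1175,.19),rot(.35,SY,-1))
E
```

```text
cplan shift [ 0.0029  0.     -0.0962] turn [0. 0. 0.] rows 2.3 0.0
cplan shift [-5.200e-03  1.000e-04 -1.031e-01] turn [ 0.001  0.262 -0.004] rows 2.5 2.1
```

Call:
{"fn": "jog_arm", "kwargs": {"steps": [0.1,-0.0033,0,0.0023,0,0,0,0.8,-0.0033,0,0.0023,0,0,0,0.8,-0.0033,0,0.0023,0,0,0,0.8,-0.0033,0,0.0023,0,0,0]}}

```text
t: 17.35
tool_pos: [0.5627, 0.1169, 0.105]
ee_rot: [3.139, 0.611, -0.029]
ft_force: [-0.2, 0.1, -0.3]
grip_width: 0.573
finger_force: 0.0
```

Call:
{"fn": "jog_arm", "kwargs": {"steps": [0.8,0.001,0,-0.03,0,0,0,0.8,0.003,0,-0.07,0,0,0,0.8,0.003,0,-0.096,0,0,0,0.8,-0.005,0,-0.103,0.001,0.262,-0.004,0.8,-0.005,0,-0.103,0.001,0.262,-0.004,0.8,-0.005,0,-0.103,0.001,0.262,-0.004,0.8,-0.005,0,-0.103,0.001,0.262,-0.004,0.8,-0.005,0,-0.103,0.001,0.262,-0.004]}}

```text
t: 18.02
tool_pos: [0.617, 0.1162, 0.1929]
ee_rot: [-3.14, 0.352, -0.024]
ft_force: [0.7, -1.0, -0.3]
grip_width: 0.799
finger_force: 0.0
```

```bash
python3 - <<'E'
from h import *
upd(-.005,0,-.103,.001,.262,-.004); st(); cst(); p=tabs(); save("w3.png",p)
p,d,K,T=grab("wrist"); W=cloud(d,K,T); S=(W-SC)@R.from_euler('z',SY).as_matrix()
for y in (.12,0):
  m=(d>0)&(abs(S[...,2]-.064)<.004)&(abs(S[...,1]-y)<.035)&(abs(S[...,0])<.09); q=S[m]
  print(y,len(q),np.percentile(q,[1,99],axis=0).round(4).tolist(),cv2.minAreaRect(q[:,:2].astype(np.float32)))
  m=(d>0)&(S[...,2]>.042)&(S[...,2]<.07)&(abs(S[...,1]-y)<.035)&(abs(S[...,0])<.09); q=S[m]
  print(y,len(q),np.percentile(q,[.5,99.5],axis=0).round(4).tolist())
E
```

```text
t 18.0167 grasp world [0.6159 0.1162 0.19  ] stand [0.06   0.1178 0.19  ] z [-0.344  0.01  -0.939] F [ 0.68 -1.04 -0.32] grip 0.799 0.0 q [-0.52  0.74  0.54  1.36 -0.38  1.5  -1.53]
CMD stand [0.0601 0.1176 0.1898] [ 3.141  0.35  -0.025]
tab 0.12 336 lo [-0.013   0.1109  0.1042] hi [0.0093 0.1236 0.1087]
tab 0 468 lo [ 0.0159 -0.0064  0.104 ] hi [0.0375 0.0063 0.1088]
0.12 2420 [[-0.0513, 0.096, 0.061], [0.0603, 0.1393, 0.0679]] ((0.0013863593339920044, 0.11762171983718872), (0.044000737369060516, 0.11953093111515045), 89.92183685302734)
0.12 3355 [[-0.0577, 0.0958, 0.0428], [0.0607, 0.1394, 0.07]]
0 2515 [[-0.0515, -0.0211, 0.0603], [0.0608, 0.0213, 0.0678]] ((0.001529410481452942, -0.0005641300231218338), (0.11995178461074829, 0.04447302967309952), 0.10724563151597977)
0 4245 [[-0.0576, -0.0214, 0.0423], [0.0612, 0.0215, 0.0699]]
```

View pics/w3.png

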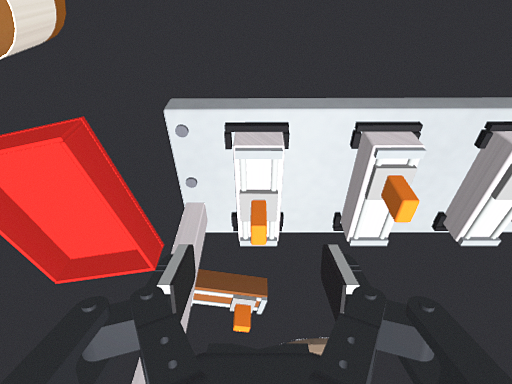

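The block is at stand (0.0014, 0.1176) with its edges matching 120 x 44 mm, and its tab is about 22 mm drawn. The middle slide's tab stands 50 mm drawn. Next I descend astride the block.

```bash
python3 - <<'E'
from h import *
Q=rot(.35,SY,-1)
cplan(st2w(.0341,.1176,.15),Q); cplan(st2w(.0014,.1176,.059),Q)
E
```

```text
cplan shift [-0.0108 -0.      0.0463] turn [ 0. -0.  0.] rows 1.1 0.0
cplan shift [-1.03e-02 -1.00e-04  1.43e-01] turn [ 0. -0.  0.] rows 3.4 0.0
```

Call:
{"fn": "jog_arm", "kwargs": {"steps": [0.8,-0.0105,0,0.03,0,0,0,0.8,-0.0105,0,0.06,0,0,0,0.8,-0.0105,0,0.09,0,0,0,0.8,-0.0103,0,0.115,0,0,0,0.8,-0.0103,0,0.132,0,0,0,0.8,-0.0103,0,0.143,0,0,0,0.8,-0.0103,0,0.143,0,0,0,0.8,-0.0103,0,0.143,0,0,0]}}

```text
t: 18.78
tool_pos: [0.5591, 0.1171, 0.0614]
ee_rot: [-3.141, 0.35, -0.025]
ft_force: [-0.3, 0.0, 0.3]
grip_width: 0.799
finger_force: 0.0
```

```bash
python3 - <<'E'
from h import *
upd(-.0103,0,.143); st(); cst()
rel(0,0,.03);rel(.06,0,.02)
E
```

```text
t 18.7833 grasp world [0.5581 0.1172 0.0586] stand [0.0022 0.1173 0.0586] z [-0.343  0.009 -0.939] F [-0.31  0.    0.28] grip 0.799 0.0 q [-0.55  0.79  0.5   1.63 -0.43  1.19 -1.48]
CMD stand [0.0014 0.1175 0.059 ] [ 3.141  0.35  -0.025]
rel (0, 0, 0.03) [-0.0103 -0.     -0.0282]
rel (0.06, 0, 0.02) [ 0.0495 -0.     -0.0394]
```

Call:
{"fn": "jog_arm", "kwargs": {"steps": [0.3,0,0,0,0,0,0,0.3,0,0,0,0,0,0,0.3,0,0,0,0,0,0,0.3,0,0,0,0,0,0,0.3,0,0,0,0,0,0,0.3,0,0,0,0,0,0], "newtons": 80}}

```text
t: 19.28
tool_pos: [0.5601, 0.1173, 0.063]
ee_rot: [-3.14, 0.346, -0.024]
ft_force: [1.3, 0.2, 5.6]
grip_width: 0.5
finger_force: 83.5
```

Call:
{"fn": "jog_arm", "kwargs": {"steps": [0.3,-0.0017,0,-0.0047,0,0,0,0.3,-0.0034,0,-0.0094,0,0,0,0.3,-0.0052,0,-0.0141,0,0,0,0.3,-0.0069,0,-0.0188,0,0,0,0.3,-0.0069,0,-0.0188,0,0,0]}}

```text
t: 19.7
tool_pos: [0.5591, 0.1174, 0.0827]
ee_rot: [-3.14, 0.348, -0.024]
ft_force: [-0.5, -0.2, -6.1]
grip_width: 0.498
finger_force: 82.1
```

```bash
python3 - <<'E'
from h import *
upd(-.0069,0,-.0188); st(); cst(); p=tabs(); p,d,K,T=grab("wrist")
W=cloud(d,K,T); S=(W-SC)@R.from_euler('z',SY).as_matrix()
h=cv2.cvtColor(p,cv2.COLOR_RGB2HSV)
m=(d>0)&(abs(S[...,1]-.1176)<.021)&(S[...,0]>.022)&(S[...,0]<.064)&(S[...,2]>.065); q=S[m]
A=np.c_[q[:,0],q[:,1],np.ones(len(q))]; print(len(q),"slope",np.linalg.lstsq(A,q[:,2],rcond=None)[0].round(3),np.percentile(q,[1,50,99],axis=0).round(4).tolist())
save("w4.png",p)
Q=rot(.35,SY,-1)
cplan(st2w(.075,.1176,.085),Q);cplan(st2w(.075,.1176,.30),Q)
E
```

```text
t 19.7 grasp world [0.558  0.1174 0.0799] stand [0.0021 0.1175 0.0799] z [-0.341  0.01  -0.94 ] F [-0.51 -0.21 -6.14] grip 0.498 82.10916638374329 q [-0.55  0.77  0.51  1.62 -0.42  1.22 -1.49]
CMD stand [0.0014 0.1175 0.079 ] [ 3.141  0.35  -0.025]
tab 0.12 1217 lo [0.0066 0.1111 0.104 ] hi [0.0091 0.1236 0.1182]
17530 slope [-1.228  0.002  0.158] [[0.0234, 0.097, 0.0663], [0.0407, 0.1176, 0.0891], [0.0594, 0.1382, 0.142]]
cplan shift [ 0.0671 -0.     -0.0309] turn [ 0. -0.  0.] rows 1.8 0.0
cplan shift [-0.0066 -0.     -0.2328] turn [ 0. -0.  0.] rows 5.6 0.0
```

View pics/w4.png

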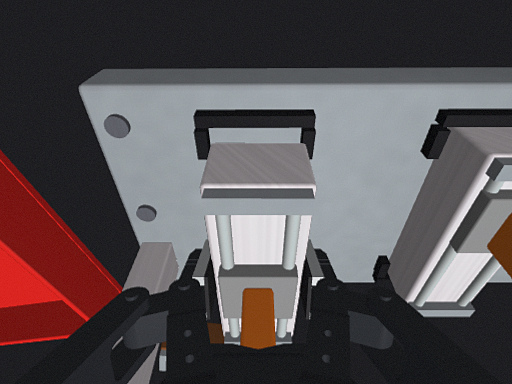

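The unit is lifted flat, with −6.1 N on the wrist (about 0.62 kg), and its pocket is empty. Carrying it out from under the beam, then up.

Call:
{"fn": "jog_arm", "kwargs": {"steps": [0.3,0.012,0,-0.005,0,0,0,0.3,0.03,0,-0.012,0,0,0,0.3,0.05,0,-0.022,0,0,0,0.3,0.067,0,-0.031,0,0,0,0.3,0.067,0,-0.031,0,0,0,0.3,0.06,0,-0.05,0,0,0,0.3,0.05,0,-0.075,0,0,0,0.3,0.04,0,-0.105,0,0,0,0.3,0.03,0,-0.13,0,0,0,0.3,0.021,0,-0.157,0,0,0,0.3,0.021,0,-0.157,0,0,0]}}

```text
t: 20.72
tool_pos: [0.6338, 0.1149, 0.2274]
ee_rot: [-3.139, 0.342, -0.024]
ft_force: [1.0, -1.7, -4.6]
grip_width: 0.499
finger_force: 83.5
```

```bash
python3 - <<'E'
from h import *
upd(.021,0,-.157); st(); cst()
Q=rot(.35,.186,-1)
cplan([.60,.30,.22],Q);cplan([.509,.350,.20],Q)
E
```

```text
t 20.7167 grasp world [0.6328 0.115  0.2246] stand [0.0769 0.1169 0.2246] z [-0.335  0.011 -0.942] F [ 1.02 -1.75 -4.59] grip 0.499 83.4883439540863 q [-0.5   0.73  0.55  1.27 -0.37  1.58 -1.54]
CMD stand [0.0749 0.1176 0.2193] [ 3.141  0.35  -0.025]
cplan shift [-0.0335 -0.1837  0.0114] turn [-0.072 -0.    -0.198] rows 4.5 1.7
cplan shift [-0.1133 -0.2315  0.0618] turn [-0.072 -0.    -0.198] rows 6.4 1.7
```

Call:
{"fn": "jog_arm", "kwargs": {"steps": [0.3,-0.006,-0.03,0.002,0,0,0,0.3,-0.012,-0.065,0.004,-0.02,0,-0.05,0.3,-0.018,-0.1,0.006,-0.035,0,-0.1,0.3,-0.025,-0.135,0.009,-0.05,0,-0.14,0.3,-0.0335,-0.165,0.0114,-0.072,0,-0.198,0.3,-0.045,-0.19,0.018,-0.072,0,-0.198,0.3,-0.07,-0.21,0.034,-0.072,0,-0.198,0.3,-0.095,-0.225,0.05,-0.072,0,-0.198,0.3,-0.1133,-0.2315,0.0618,-0.072,0,-0.198,0.3,-0.1133,-0.2315,0.0618,-0.072,0,-0.198,0.3,-0.1133,-0.2315,0.0618,-0.072,0,-0.198]}}

```text
t: 21.63
tool_pos: [0.5078, 0.3508, 0.2014]
ee_rot: [-3.14, 0.352, 0.189]
ft_force: [0.9, -0.9, -6.4]
grip_width: 0.499
finger_force: 83.4
```

```bash
python3 - <<'E'
from h import *
upd(-.1133,-.2315,.0618,-.072,0,-.198); st(); cst()
p,d,K,T=grab("wrist"); save("w5.png",p); W=cloud(d,K,T); h=cv2.cvtColor(p,cv2.COLOR_RGB2HSV)
red=((h[...,0]<5)|(h[...,0]>175))&(h[...,1]>180)&(d>0)
q=W[red&(W[...,2]>.038)&(W[...,2]<.05)]; print("rim",len(q),cv2.minAreaRect(q[:,:2].astype(np.float32)))
p,d,K,T=grab("scene"); save("s5.png",cv2.resize(p[100:290,170:420],None,fx=3,fy=3))
Q=rot(.35,.186,-1)
cplan([.509,.350,.08],Q);cplan([.509,.350,.04],Q);cplan([.509,.350,.034],Q)
E
```

```text
t 21.6333 grasp world [0.5068 0.3506 0.1986] stand [-0.055   0.3494  0.1986] z [-0.339 -0.064 -0.939] F [ 0.92 -0.9  -6.39] grip 0.499 83.36490154266357 q [-0.88  0.69  0.47  1.4  -0.38  1.48 -1.73]
CMD stand [-0.0527  0.3488  0.2   ] [-3.142  0.35   0.186]
rim 4858 ((0.5067287683486938, 0.34975364804267883), (0.1996440440416336, 0.1500701904296875), 10.606395721435547)
cplan shift [0.0411 0.     0.1128] turn [-0. -0. -0.] rows 2.9 0.0
cplan shift [0.0548 0.     0.1503] turn [-0. -0. -0.] rows 3.8 0.0
cplan shift [0.0569 0.     0.156 ] turn [-0. -0. -0.] rows 4.0 0.0
```

View pics/s5.png

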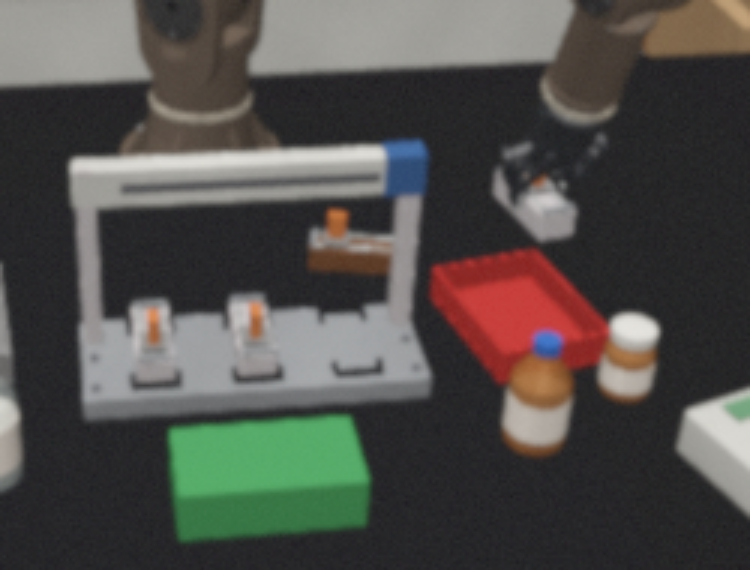

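The scene view shows the slide hanging level over the red bin, with the bin rim centred at (0.507, 0.350), the third pocket empty and the other two slides in place. Lowering in two stages.

Call:
{"fn": "jog_arm", "kwargs": {"steps": [0.3,0.008,0,0.023,0,0,0,0.3,0.018,0,0.05,0,0,0,0.3,0.028,0,0.077,0,0,0,0.3,0.037,0,0.1,0,0,0,0.3,0.043,0,0.119,0,0,0,0.3,0.048,0,0.132,0,0,0,0.3,0.051,0,0.141,0,0,0,0.3,0.053,0,0.1455,0,0,0,0.3,0.053,0,0.1455,0,0,0,0.3,0.053,0,0.1455,0,0,0]}}

```text
t: 22.57
tool_pos: [0.511, 0.3502, 0.0489]
ee_rot: [-3.14, 0.348, 0.186]
ft_force: [-0.5, -0.2, -7.0]
grip_width: 0.499
finger_force: 83.4
```

Call:
{"fn": "jog_arm", "kwargs": {"steps": [0.3,0.0005,0,0.0015,0,0,0,0.3,0.001,0,0.003,0,0,0,0.3,0.0016,0,0.0045,0,0,0,0.3,0.0021,0,0.006,0,0,0,0.3,0.0021,0,0.006,0,0,0,0.3,0.0021,0,0.006,0,0,0]}}

```text
t: 23.07
tool_pos: [0.5102, 0.3502, 0.0418]
ee_rot: [-3.14, 0.349, 0.186]
ft_force: [0.2, 0.6, -6.7]
grip_width: 0.497
finger_force: 83.4
```

```bash
python3 - <<'E'
from h import *
upd(.053,0,.1455);upd(.0021,0,.006); st(); print(cmd()[0])
E
```

```text
t 23.0667 grasp world [0.5091 0.35   0.039 ] stand [-0.0526  0.3488  0.039 ] z [-0.336 -0.062 -0.94 ] F [ 0.18  0.58 -6.73] grip 0.497 83.4070873260498 q [-0.85  0.86  0.41  1.51 -0.45  1.21 -1.66]
[0.50985479 0.35019659 0.04164112]
```

Call:
{"fn": "jog_arm", "kwargs": {"steps": [0.3,0.0003,0,0.0009,0,0,0,0.3,0.0007,0,0.0019,0,0,0,0.3,0.001,0,0.0028,0,0,0,0.3,0.0014,0,0.0038,0,0,0,0.3,0.0014,0,0.0038,0,0,0,0.3,0.0014,0,0.0038,0,0,0]}}

```text
t: 23.57
tool_pos: [0.5102, 0.3501, 0.038]
ee_rot: [-3.14, 0.349, 0.186]
ft_force: [-2.3, -1.0, -0.4]
grip_width: 0.495
finger_force: 83.8
```

Call:
{"fn": "jog_arm", "kwargs": {"steps": [0.55,0,0,0,0,0,0,0.65,0,0,0,0,0,0,0.75,0,0,0,0,0,0,0.75,0,0,0,0,0,0,0.75,0,0,-0.015,0,0,0,0.75,0,0,-0.04,0,0,0,0.75,0,0,-0.075,0,0,0,0.75,0,0,-0.11,0,0,0,0.75,-0.03,0,-0.15,0,0,0,0.75,-0.05,0,-0.18,0,0,0,0.75,-0.06,0,-0.2,0,0,0,0.75,-0.06,0,-0.2,0,0,0,0.75,-0.06,0,-0.2,0,0,0]}}

```text
t: 24.65
tool_pos: [0.5227, 0.3524, 0.2481]
ee_rot: [-3.138, 0.345, 0.187]
ft_force: [-0.3, 0.6, -0.7]
grip_width: 0.75
finger_force: 0.0
```

```bash
python3 - <<'E'
from h import *
upd(.0014,0,.0038);upd(-.06,0,-.2); st()
p,d,K,T=grab("wrist"); save("w6.png",p); W=cloud(d,K,T)
q=W[(d>0)&(abs(W[...,0]-.507)<.1)&(abs(W[...,1]-.35)<.075)&(abs(W[...,2]-.039)<.006)]
hsv=cv2.cvtColor(p,cv2.COLOR_RGB2HSV)
m=(d>0)&(abs(W[...,0]-.507)<.1)&(abs(W[...,1]-.35)<.08)&(hsv[...,1]<90)&(W[...,2]<.06)&(W[...,2]>.033); q=W[m]
A=np.c_[q[:,:2]-q[:,:2].mean(0),np.ones(len(q))]; print("block top",len(q),cv2.minAreaRect(q[:,:2].astype(np.float32)),np.linalg.lstsq(A,q[:,2],rcond=None)[0].round(3))
for n in("top","scene"):
  p,d,K,T=grab(n); W=cloud(d,K,T); h=cv2.cvtColor(p,cv2.COLOR_RGB2HSV)
  S=(W-SC)@R.from_euler('z',SY).as_matrix()
  for y in(0,-.12):
    m=(d>0)&(h[...,0]>8)&(h[...,0]<22)&(h[...,1]>150)&(abs(S[...,1]-y)<.03)&(abs(S[...,0])<.06)&(S[...,2]>.1); print(n,y,m.sum(),np.percentile(S[m],[3,97],axis=0).round(4).tolist())
  if n=="scene": save("s6.png",cv2.resize(p[100:290,170:420],None,fx=3,fy=3))
E
```

```text
t 24.65 grasp world [0.5217 0.3522 0.2453] stand [-0.0401  0.3513  0.2453] z [-0.333 -0.06  -0.941] F [-0.34  0.58 -0.74] grip 0.75 0.0 q [-0.86  0.67  0.48  1.31 -0.37  1.57 -1.75]
block top 3821 ((0.5070053935050964, 0.34966060519218445), (0.11941028386354446, 0.043804511427879333), 10.640768051147461) [-0.014  0.002  0.042]
top 0 39 [[0.0158, -0.0054, 0.1039], [0.0358, 0.0063, 0.1104]]
top -0.12 40 [[0.0165, -0.1248, 0.1026], [0.0366, -0.1131, 0.1119]]
scene 0 4 [[0.0323, -0.0006, 0.1007], [0.0394, 0.0003, 0.1096]]
scene -0.12 2 [[0.0355, -0.1187, 0.105], [0.039, -0.1185, 0.1065]]
```

View pics/s6.png

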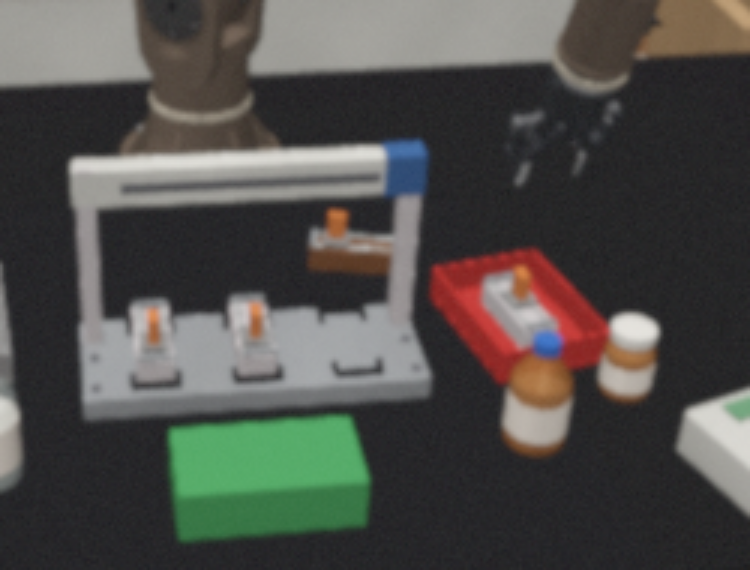

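```bash
python3 - <<'E'
from h import *
p,d,K,T=grab("top"); W=cloud(d,K,T); S=(W-SC)@R.from_euler('z',SY).as_matrix()
for y in(0,-.12):
    m=(d>0)&(abs(S[...,1]-y)<.018)&(S[...,0]>-.01)&(S[...,0]<.09)&(S[...,2]>.05)&(S[...,2]<.075); print(y,"block far end",np.percentile(S[m][:,0],[90,97,99.5]).round(4),"y",np.percentile(S[m][:,1],[2,98]).round(4))
E
```

```text
0 block far end [0.0544 0.0596 0.0603] y [-0.0174  0.0176]
-0.12 block far end [0.0551 0.0601 0.0608] y [-0.1373 -0.1022]
```

```bash
python3 -c "
from workcell import job
print(job.close_job())"
```

```text
the job is handed in; nothing more can be done
None
```

I pushed all three slides home and drew them out; the one on the robot's left (+y) stopped dead at about 22 mm, so it now sits flat and upright in the red bin, with the two sound slides in their pockets drawn out about 50 mm, and the job was handed in at about 25 s.

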